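Load the soil shaker tray and fit its guard

TASK

Load the shaker tray: take the red-lidded and the blue-lidded soil jars one at a time, keep them upright, and lower each gently, without letting it fall, all the way down into the pocket block of its lid's colour. Once both are in, take the orange guard panel out of its stand and slide it fully down into the slot along the front of the tray. Leave the green-lidded and the white-lidded jar where they are.

Things in the scene. Friction and masses are not known exactly. Their poses are not given: they have to be found in the camera images.
- jar_red: sealed jar full of soil, brown body 56 mm in diameter with a paper label, under a red lid 58 mm in diameter and 23 mm tall (z 72 to 95); 95 mm tall in all, about 0.35 kg; origin at the centre of its underside, z up. To be loaded.
- jar_blue: sealed jar full of soil, brown body 56 mm in diameter with a paper label, under a blue lid 58 mm in diameter and 23 mm tall (z 72 to 95); 95 mm tall in all, about 0.35 kg; origin at the centre of its underside, z up. To be loaded.
- jar_green: sealed jar full of soil, brown body 56 mm in diameter with a paper label, under a green lid 58 mm in diameter and 23 mm tall (z 72 to 95); 95 mm tall in all, about 0.35 kg; origin at the centre of its underside, z up. Already home in the green block's pocket; leave it there.
- jar_white: sealed jar full of soil, brown body 56 mm in diameter with a paper label, under a white lid 58 mm in diameter and 23 mm tall (z 72 to 95); 95 mm tall in all, about 0.35 kg; origin at the centre of its underside, z up. Stands on the table; not part of this job.
- pocket_red: fixed red plastic block, 84 x 84 x 55 mm, standing on the tray (z 10 to 65 mm over the table), with one upright round pocket in its middle, 60 mm in diameter, 42 mm deep, mouth chamfered 2 mm; origin at the centre of the block's underside, axes as the tray's. The three blocks stand in one row along the tray's y, 90 mm apart, in any order.
- pocket_blue: fixed blue plastic block, 84 x 84 x 55 mm, standing on the tray (z 10 to 65 mm over the table), with one upright round pocket in its middle, 60 mm in diameter, 42 mm deep, mouth chamfered 2 mm; origin at the centre of the block's underside, axes as the tray's. In the same row.
- pocket_green: fixed green plastic block, 84 x 84 x 55 mm, standing on the tray (z 10 to 65 mm over the table), with one upright round pocket in its middle, 60 mm in diameter, 42 mm deep, mouth chamfered 2 mm; origin at the centre of the block's underside, axes as the tray's. In the same row; occupied.
- red_floor (a point): centre of the floor of the pocket in the red block, 23 mm above the table and 42 mm below the pocket's mouth; a jar is home when its underside is here, its top then 118 mm above the table.
- blue_floor (a point): centre of the floor of the pocket in the blue block, 23 mm above the table and 42 mm below the pocket's mouth; a jar is home when its underside is here, its top then 118 mm above the table.
- green_floor (a point): centre of the floor of the pocket in the green block, 23 mm above the table and 42 mm below the pocket's mouth; a jar is home when its underside is here, its top then 118 mm above the table.
- tray: fixed grey shaker tray, 170 (x) x 290 (y) x 10 mm, origin at the centre of its underside on the table. The row of pocket blocks runs along its y at x = +35 mm; the guard slot runs along its y at x = -65 mm (the edge nearer the robot). Keep the fingers opening along the tray's x when lowering a jar: the neighbouring jar is only 32 mm away along y.
- guard_slot (a point): centre of the floor of the guard slot, 10 mm above the table; axes as the tray's. The slot is open at the top, 11 mm wide (x), 166 mm long (y) and 35 mm deep, between steel walls 6 mm thick, whose top edges carry a small outward flare, so that its mouth is about 54 mm above the table.
- guard: loose flat orange guard panel with a black strip along its top edge, 8 (x, thickness) x 160 (y, length) x 100 mm (z, height), 0.14 kg, standing on its long edge in the parking stand; origin at the centre of its underside, z up; either face may look forwards. Pinch it across its thickness at the middle of its top edge.
- stand: fixed black parking stand, base 90 (x) x 190 (y) x 8 mm, with two walls 8 mm thick and 170 mm long that hold the panel between them in a 13 mm gap along its y, up to 36 mm above the table; the gap is open at the top and at both ends; origin at the centre of its underside.

How it is judged (in metres and radians):
On the way, in this order (a step that is already met when the one before it is completed fails the run):
1. Both the red-lidded and the blue-lidded jar are home in the pockets of their own colours (horizontal distance between jar_red and red_floor below 0.006 m and z of jar_red in the frame of red_floor below 0.005 m and angle between each of jar_red, jar_blue's own z axis and vertical below 0.12 rad and horizontal distance between jar_blue and blue_floor below 0.006 m and z of jar_blue in the frame of blue_floor below 0.005 m), for 0.2 s.
2. The guard panel is fully down in the tray's slot (x of guard in the frame of guard_slot between -0.006 and 0.006 m and y of guard in the frame of guard_slot between -0.008 and 0.008 m and z of guard in the frame of guard_slot below 0.005 m and angle between guard's own z axis and vertical below 0.15 rad and angle between the y axis of guard and the y axis of tray, either way round below 0.08 rad), for 0.2 s.
At the end, for the whole second after the job is handed in: Red, blue and green jars at rest in the pockets of their colour (6 mm from centre, 5 mm from floor, 7 degrees from upright); guard at rest in the tray's slot (centre within 6 mm across, 8 mm along, 5 mm from its floor, 8.5 degrees from upright, 4.5 degrees from parallel) (all of step 1 and all of step 2 and horizontal distance between jar_green and green_floor below 0.006 m and z of jar_green in the frame of green_floor below 0.005 m and angle between jar_green's own z axis and vertical below 0.12 rad and linear speed of each of jar_red, jar_blue, guard below 0.02 m/s); the robot touches nothing.
It fails at once if A jar is let fall into a pocket (faster than 0.6 m/s below the mouth of the red or blue pocket) ((horizontal distance between jar_red and red_floor below 0.02 m and z of jar_red in the frame of red_floor below 0.042 m and linear speed of jar_red above 0.6 m/s) or (horizontal distance between jar_red and blue_floor below 0.02 m and z of jar_red in the frame of blue_floor below 0.042 m and linear speed of jar_red above 0.6 m/s) or (horizontal distance between jar_blue and red_floor below 0.02 m and z of jar_blue in the frame of red_floor below 0.042 m and linear speed of jar_blue above 0.6 m/s) or (horizontal distance between jar_blue and blue_floor below 0.02 m and z of jar_blue in the frame of blue_floor below 0.042 m and linear speed of jar_blue above 0.6 m/s)).
It fails at once if The red- or blue-lidded jar is tipped by more than 40 degrees (angle between any of jar_red, jar_blue's own z axis and vertical above 0.7 rad).
It fails at once if The white-lidded jar is moved by more than 30 mm (distance of jar_white from where it was at the start of the episode above 0.03 m).
It fails at once if The green-lidded jar is moved by more than 30 mm (distance of jar_green from where it was at the start of the episode above 0.03 m).
It also fails if it takes over 72 s, if anything falls off the work surface, if the arm or the gripper's body presses on something with over 40 N, if the wrist force passes 120 N, or if a joint passes its speed limit or range.

ROBOT

A 7-joint arm with a two-finger parallel gripper is mounted at the origin on the work surface. World frame = base frame: x ahead of the robot, y to its left, z up, the work surface at z = 0. Lengths are in m, angles in degrees, forces in N, time in s.
With the tool pointing down it reaches from about 0.425 to 0.825 m from the base axis. Payload 3.6 kg.
Tool frame: the origin (TCP) lies midway between the tips of the shut fingers; the grasp point (between the pads) lies 19 mm behind it (manip.tcp_to_grasp is the z of the grasp point in the tool frame, in m); z points along the fingers, y is the line along which they close (so a half turn about z gives the same grasp; the last joint's range is limited). The gripper opens to 85 mm and grips with 20 to 120 N. Pads are 22 mm wide; open, the fingers measure 114 mm over their backs; the gripper's body (76 mm by 85 mm) begins 54 mm behind the grasp point. The pads swing forward as they close: fully open they stand 13 mm farther back than shut.
Start: joints at [-66.95, 35.231, -0.722, 81.555, 0.464, 63.22, -2.315], TCP at [0.27, 0.591, 0.231] pointing down, gripper open.
Joint ranges: [-178.69, 178.69], [-17.37, 117.87], [-77.05, 75.6], [15.02, 138.74], [-78.02, 258.01], [0.78, 113.62], [-162.83, 162.83]. Speed limits (degrees/s): [159.86, 159.86, 180, 180, 180, 180, 180].

INTERFACE

Orientations are given as [roll, pitch, yaw] about the fixed x, y, z axes, in that order (R = Rz(yaw) Ry(pitch) Rx(roll)).
In Python, from rig import manip gives the robot as it stands.
- The arm moves only by the tool arm_command, never from a script. Its argument "series" is a list of rows, each an object with "jaw": the closure in counts, from 0 (fully open) to 255 (shut); "dp": the shift along the tool's x, y, z in m, a list of three; "spin": the turn about the tool's z in rad. A call has 1 to 5 rows; each row shifts and turns the commanded pose from where the row before left it, along the tool's axes as they then stand; what a row does not reach is not made up. A row lasts 1/12 s, in which the tool goes at most 41.7 mm and 7.16 degrees, less where a joint would pass 70% of its speed; a pose out of reach is approached as far as the arm can. A call with a gripper value outside its range is refused whole. The fingers move at their own pace and stop on an object; "grip_force" is the grip in N (left out, the last holds). Time passes only in rows, so rows that do not move let the fingers close. It gives the time, the measured TCP pose, the force, the opening and the grip force at its end, in the units of the state.
- manip.get_state(): the state, without advancing time (a new reading comes with each control period).
- manip.get_image(name): name is "scene" or "top"; returns the picture (420x560x3 uint8, red, green, blue); there is no depth.
- manip.camera_model(name): a dict with "fx", "fy", "cx", "cy" (pixels), "dist_coeffs" ([k1, k2, p1, p2, k3] as OpenCV has them; the pictures are not rectified), "rvec" (rotation vector, rad) and "tvec" (3), from world to camera coordinates, as OpenCV has them. Camera axes: x right, y down, z forward; pixel columns grow to the right and rows downward; lengths in m; the calibration is good to about 2 mm. A picture is of the moment at which its call begins. camera_model takes no time and is no camera call.
- manip.sign_off(): hands the job in; it is judged then, once.
The state is a dict: "t": time; "qpos": joint angles; "joint_vel": joint speeds; "joint_torque": joint torques, N m; "position": TCP position; "orientation": TCP orientation; "wrist_force": force on the tool from outside, world axes, zero at the start; "wrist_torque": the same for the moment, N m; "opening": opening from 0.0 (shut) to 1.0 (fully open); "gripper_force": force on a finger pad.
Only numpy, scipy, OpenCV 4.12 (cv2) and the standard library are available. Lean on these libraries where they do the work, as an engineer would, in place of code of your own. Each camera call takes 0.05 s, during which the arm holds its last target. There are 200 camera calls.

## Working session

There is one attempt and no reset: what is moved stays moved. The work goes in short steps, Python scripts to look and compute and a tool call to move; the robot and the scene stay as the last step left them, time stands still between calls to the robot, and variables do not carry over. Pictures are saved under pics/ and viewed, at most 10 in all, crops included, and the job is handed in when it is done.

Besides the shell and the picture viewer there is one more tool, called after "Call:" as name(argument=value, ...) on one line, values as JSON. arm_command: Moves the arm, as the interface text tells. Its arguments: {"type":"object","properties":{"series":{"type":"array"},"grip_force":{"type":"number"}},"required":["series"]}

```bash
ls; mkdir -p pics
python3 - <<'E'
from rig import manip
import cv2
for n in("scene","top"):
    im=manip.get_image(n); cv2.imwrite(f"pics/{n}0.png",im[:,:,::-1]); print(n,manip.camera_model(n))
print(manip.get_state(), manip.tcp_to_grasp)
E
```

```text
pics
scene {'fx': 398.6499678513649, 'fy': 398.6499678513649, 'cx': 280.4953154479883, 'cy': 204.23129917420678, 'dist_coeffs': array([-0.07567964,  0.        ,  0.        ,  0.        ,  0.        ]), 'rvec': array([ 1.17237138,  2.56511464, -0.72463418]), 'tvec': array([ 0.36883362, -0.31033243,  1.24682974])}
top {'fx': 396.38323723941704, 'fy': 396.38323723941704, 'cx': 283.0438559973011, 'cy': 204.446947582899, 'dist_coeffs': array([-0.11137926,  0.        ,  0.        ,  0.        ,  0.        ]), 'rvec': array([ 2.15552705, -2.1837379 ,  0.13001424]), 'tvec': array([-0.0108734 ,  0.57586552,  1.00977693])}
{'t': 0.1, 'qpos': array([-66.95017502,  35.28490992,  -0.72175737,  81.63404647,
         0.46225507,  63.22060053,  -2.31388383]), 'joint_vel': array([-0.09757154, -0.1300463 ,  0.00796651, -0.23540355,  0.04286547,
       -0.13840557,  0.03605603]), 'joint_torque': array([ 6.47662455e-04, -4.70381784e+01,  2.59998338e-01, -1.71571791e+01,
        1.01119184e-02,  5.75441358e-03,  7.63380228e-06]), 'position': array([0.26995064, 0.590512  , 0.23022942]), 'orientation': array([-1.79863277e+02,  7.88586324e-04,  1.55434731e+02]), 'wrist_force': array([-0.68316945,  0.35494891,  0.03674574]), 'wrist_torque': array([-0.00192888,  0.02042102, -0.00817532]), 'gripper_force': 0.0, 'opening': 0.9994872714670316} -0.0187
```

View pics/scene0.png

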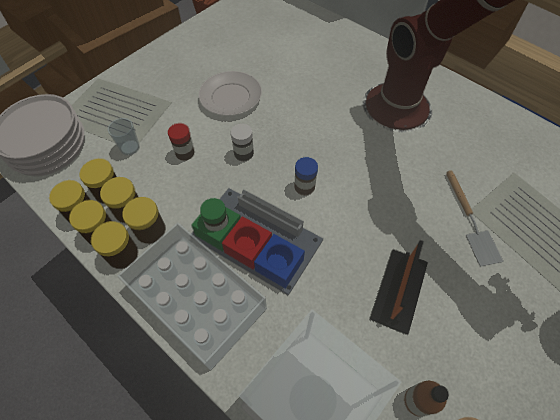

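View pics/top0.png

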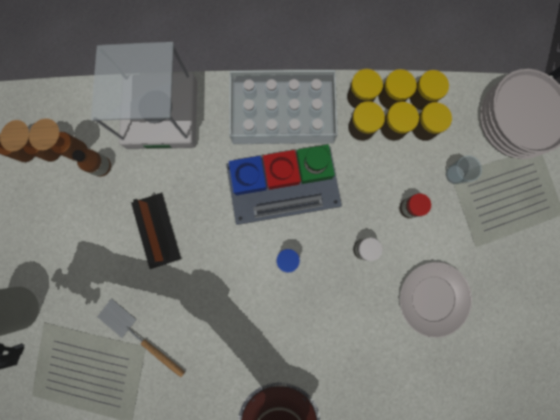

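The scene view shows the tray with a green jar in the green block at (213,212) and the red and blue pockets at (247,238) and (281,259). In the top view the red lid is at (420,205), blue lid (288,260), white (370,250), pockets at (247,175) and (282,168), slot about (288,205) and stand/guard (156,231).

```bash
cat > h.py <<'E'
import numpy as np, cv2
from rig import manip
def cam(n):
    c=manip.camera_model(n); K=np.array([[c['fx'],0,c['cx']],[0,c['fy'],c['cy']],[0,0,1]])
    return K,c['dist_coeffs'],cv2.Rodrigues(c['rvec'])[0],np.array(c['tvec'])
def plane(n,px,z):
    K,d,R,t=cam(n); p=cv2.undistortPoints(np.float64(px).reshape(-1,1,2),K,d)[:,0]
    r=np.c_[p,np.ones(len(p))]@R; o=-R.T@t
    return (o+r*((z-o[2])/r[:,2])[:,None])[:,:2]
def proj(n,X):
    K,d,R,t=cam(n); return cv2.projectPoints(np.float64(X).reshape(-1,1,3),R,t,K,d)[0][:,0]
def hsv(im): return cv2.cvtColor(im,cv2.COLOR_RGB2HSV)
def mask(im,col):
    h=hsv(im); lo,hi={'blue':((105,120,50),(130,255,255)),'green':((50,90,30),(85,255,255)),'orange':((5,110,50),(16,255,255)),'red':((0,150,60),(3,255,255))}[col]
    m=cv2.inRange(h,lo,hi)
    if col=='red': m|=cv2.inRange(h,(172,150,60),(180,255,255))
    return m
E
python3 - <<'E'
from h import *
for n in("top","scene"):
    im=cv2.imread(f"pics/{n}0.png")[:,:,::-1].copy()
    K,d,R,t=cam(n); print(n,"cam",-R.T@t)
    for c in('blue','green','orange','red'):
        cs=cv2.findContours(mask(im,c),cv2.RETR_EXTERNAL,cv2.CHAIN_APPROX_NONE)[0]
        for k in cs:
            if cv2.contourArea(k)<60: continue
            (u,v),(a,b),_=cv2.minAreaRect(k)
            P=plane(n,k,.095).astype(np.float32); (x,y),r=cv2.minEnclosingCircle(P)
            print(c,round(u),round(v),cv2.contourArea(k),"circ@.095",np.round([x,y,r],4), "boxpx",np.round(cv2.boxPoints(cv2.minAreaRect(k))).tolist())
im=cv2.imread("pics/top0.png")
a=cv2.resize(im[130:245,210:350],None,fx=5.7,fy=5.2,interpolation=cv2.INTER_CUBIC)
cv2.imwrite("pics/crop1.png",a)
im=cv2.imread("pics/scene0.png")
cv2.imwrite("pics/crop2.png",cv2.resize(im[180:340,180:440],None,fx=3,fy=3,interpolation=cv2.INTER_CUBIC))
E
```

```text
top cam [ 0.46173453 -0.00719262  1.06683563]
blue 288 260 361.0 circ@.095 [ 0.4324 -0.0269  0.0273] boxpx [[273.0, 265.0], [283.0, 246.0], [302.0, 255.0], [292.0, 275.0]]
blue 247 175 1067.5 circ@.095 [0.6443 0.0709 0.056 ] boxpx [[228.0, 161.0], [260.0, 155.0], [266.0, 189.0], [234.0, 195.0]]
green 315 163 1048.0 circ@.095 [ 0.6711 -0.098   0.0572] boxpx [[296.0, 149.0], [329.0, 144.0], [334.0, 177.0], [302.0, 183.0]]
orange 162 358 171.0 circ@.095 [0.1964 0.2826 0.0607] boxpx [[142.0, 344.0], [144.0, 340.0], [183.0, 372.0], [180.0, 375.0]]
orange 150 231 462.0 circ@.095 [0.5074 0.3141 0.0797] boxpx [[138.0, 201.0], [146.0, 199.0], [163.0, 260.0], [155.0, 262.0]]
orange 50 142 2568.5 circ@.095 [0.7209 0.5972 0.1503] boxpx [[-3.0, 156.0], [3.0, 113.0], [104.0, 128.0], [97.0, 172.0]]
red 418 204 341.0 circ@.095 [ 0.564  -0.3588  0.0289] boxpx [[408.0, 194.0], [429.0, 194.0], [429.0, 214.0], [408.0, 214.0]]
red 281 169 1020.5 circ@.095 [ 0.658  -0.0151  0.0555] boxpx [[262.0, 155.0], [295.0, 150.0], [300.0, 183.0], [268.0, 188.0]]
scene cam [0.93738778 0.31922479 0.89795799]
blue 278 
[... 649 characters left out ...]
0.7936 -0.8513  0.0697] boxpx [[-9.0, 94.0], [29.0, 76.0], [37.0, 94.0], [-0.0, 112.0]]
orange 494 34 1689.0 circ@.095 [-0.486   0.0648  0.2381] boxpx [[446.0, 40.0], [522.0, -6.0], [542.0, 27.0], [466.0, 73.0]]
orange 206 6 137.0 circ@.095 [ 0.1079 -0.7476  0.0508] boxpx [[193.0, 0.0], [218.0, 0.0], [218.0, 12.0], [193.0, 12.0]]
orange 88 48 7998.5 circ@.095 [ 0.4822 -1.0424  0.3748] boxpx [[-0.0, 0.0], [176.0, 0.0], [176.0, 95.0], [0.0, 95.0]]
red 247 238 1152.5 circ@.095 [ 0.6789 -0.0017  0.0564] boxpx [[221.0, 243.0], [239.0, 213.0], [272.0, 233.0], [255.0, 262.0]]
red 178 131 224.0 circ@.095 [ 0.5711 -0.3611  0.031 ] boxpx [[166.0, 127.0], [185.0, 121.0], [190.0, 135.0], [170.0, 141.0]]
```

View pics/crop1.png

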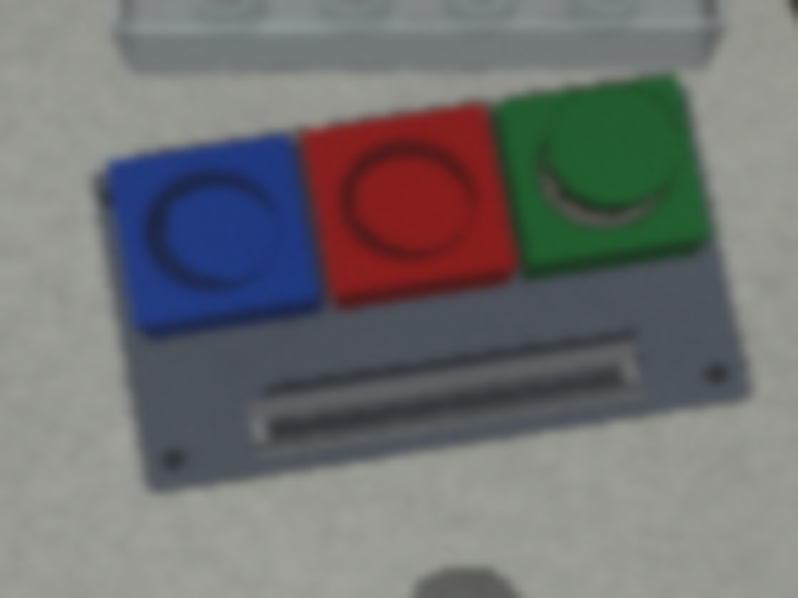

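View pics/crop2.png

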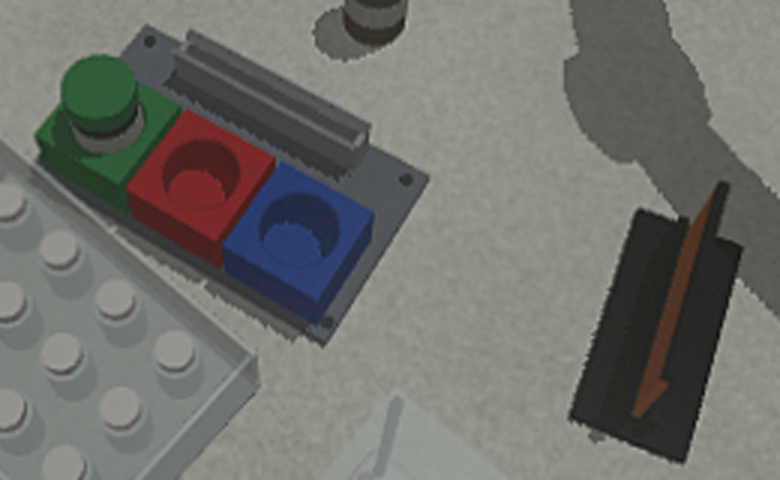

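Crop 1 shows the pocket mouths at full-image ≈(247.6,174) and (281.7,168), slot ≈(288,205). Crop 2 shows the guard's orange face with its black top strip barely separable from the black stand. Next I measure precisely.

Run:
```python
from h import *
for n in("top","scene"):
    im=cv2.imread(f"pics/{n}0.png")[:,:,::-1].copy(); V=hsv(im)[:,:,2]
    for c in('blue','red'):
        for k in cv2.findContours(mask(im,c),cv2.RETR_EXTERNAL,cv2.CHAIN_APPROX_NONE)[0]:
            A=cv2.contourArea(k)
            if A<200: continue
            m=np.zeros_like(V); cv2.drawContours(m,[k],-1,255,-1)
            v=V[m>0]; v0=np.percentile(v,80)
            for f in (.75,.85,.93):
                mm=((m>0)&(V>f*v0)).astype(np.uint8)
                q=np.vstack([x.reshape(-1,2) for x in cv2.findContours(mm,cv2.RETR_EXTERNAL,cv2.CHAIN_APPROX_NONE)[0] if cv2.contourArea(x)>100])
                q=cv2.convexHull(q)
                if A>900:
                    P=plane(n,q,.065).astype(np.float32); (x,y),s,a=cv2.minAreaRect(P); 
                    print(n,c,"block",f,np.round([x,y,*s,a],4))
                else:
                    P=plane(n,q,.095).astype(np.float32); (x,y),s,a=cv2.fitEllipse(P); 
                    print(n,c,"lid",f,np.round([x,y,*s],4))
a=cv2.imread("pics/top0.png")[185:275,120:190]; b=cv2.imread("pics/scene0.png")[230:340,360:440]
f=lambda i:cv2.resize(np.clip(i.astype(float)*2.2,0,255).astype(np.uint8),None,fx=5,fy=5,interpolation=cv2.INTER_CUBIC)
A,B=f(a),f(b); C=np.zeros((550,760,3),np.uint8); C[:450,:350]=A; C[:550,355:755]=B
cv2.imwrite("pics/crop3.png",C)
```

```text
top blue lid 0.75 [ 0.4325 -0.027   0.0531  0.054 ]
top blue lid 0.85 [ 0.4323 -0.0271  0.0529  0.0535]
top blue lid 0.93 [ 0.4312 -0.0267  0.0511  0.0522]
top blue block 0.75 [ 0.652   0.0744  0.0838  0.0847 10.0044]
top blue block 0.85 [0.6524 0.0751 0.0828 0.0824 8.9074]
top blue block 0.93 [0.6532 0.0753 0.0812 0.0795 9.458 ]
top red lid 0.75 [ 0.5649 -0.3596  0.0522  0.055 ]
top red lid 0.85 [ 0.5652 -0.3603  0.0519  0.0533]
top red lid 0.93 [ 0.5653 -0.3614  0.0504  0.0519]
top red block 0.75 [ 0.6658 -0.0144  0.0834  0.0833  9.0914]
top red block 0.85 [ 0.6667 -0.0144  0.0818  0.0805  8.9228]
top red block 0.93 [ 0.6673 -0.0141  0.0804  0.0784  9.1182]
scene blue block 0.75 [0.6544 0.0737 0.0841 0.0838 9.0575]
scene blue block 0.85 [0.654  0.0733 0.0834 0.0831 9.1763]
scene blue block 0.93 [0.6538 0.0732 0.0822 0.083  9.091 ]
scene blue lid 0.75 [ 0.4332 -0.028   0.0554  0.056 ]
scene blue lid 0.85 [ 0.4331 -0.0279  0.0551  0.056 ]
scene blue lid 0.93 [ 0.4327 -0.028   0.0548  0.0552]
scene red block 0.75 [ 0.6688 -0.015   0.0839  0.0839  9.324 ]
scene red block 0.85 [ 0.6685 -0.0153  0.0831  0.0835  9.177 ]
scene red block 0.93 [ 0.6681 -0.0155  0.0824  0.0826  9.5599]
scene red lid 0.75 [ 0.5673 -0.362   0.0531  0.0556]
scene red lid 0.85 [ 0.567  -0.3626  0.0525  0.0546]
scene red lid 0.93 [ 0.5668 -0.3629  0.0518  0.0543]
```

View pics/crop3.png

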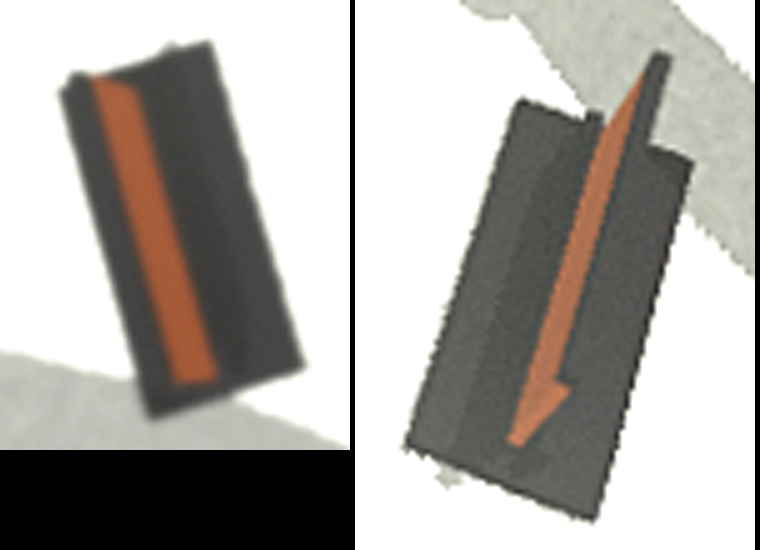

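The crop shows the panel's orange face (top view x≈139–163, y≈200–261 px) and its dark strip against the stand; I'll measure the guard when needed. Block centres agree between views: blue (.653,.074), red (.6675,-.015), tray yaw 9.1°. First turn the tool so the fingers open along tray x (yaw 99.1).

Call:
arm_command(series=[{"jaw":0,"dp":[0,0,0],"spin":0.12},{"jaw":0,"dp":[0,0,0],"spin":0.12},{"jaw":0,"dp":[0,0,0],"spin":0.12},{"jaw":0,"dp":[0,0,0],"spin":0.12},{"jaw":0,"dp":[0,0,0],"spin":0.12}], grip_force=50)

```text
t: 0.52
position: [0.27, 0.5907, 0.2306]
orientation: [-179.9, 0.0, 120.7]
wrist_force: [0.8, -1.5, 0.5]
opening: 1.002
gripper_force: 0.0
```

Add to h.py:
```python
def rel(x,y,z=None,yaw=None):
    """tool-axis shift from measured pose to the world point; spin to yaw"""
    s=manip.get_state(); w=np.radians(s['orientation'][2]); p=s['position']; 
    d=np.array([x-p[0],y-p[1]]); c,n=np.cos(w),np.sin(w)
    print("pos",np.round(p,4),"ori",np.round(s['orientation'],2),"open",round(s['opening'],3),"t",round(s['t'],2),"F",np.round(s['wrist_force'],1),"gf",round(s['gripper_force'],1))
    print("dp",np.round([c*d[0]+n*d[1], n*d[0]-c*d[1], (p[2]-z) if z is not None else 0],4), "spin", None if yaw is None else round(-np.radians((yaw-s['orientation'][2]+90)%180-90),4))
```

```text
(no output)
```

Call:
arm_command(series=[{"jaw":0,"dp":[0,0,0],"spin":0.1},{"jaw":0,"dp":[0,0,0],"spin":0.1},{"jaw":0,"dp":[0,0,0],"spin":0.1},{"jaw":0,"dp":[0,0,0],"spin":0.082},{"jaw":0,"dp":[0,0,0],"spin":0}])

```text
t: 0.93
position: [0.2698, 0.5909, 0.2306]
orientation: [-180.0, 0.1, 99.1]
wrist_force: [0.6, 0.0, 0.6]
opening: 1.001
gripper_force: 0.0
```

Run:
```python
from h import *
rel(.46,.2); rel(.4327,-.0273,.058,99.13)
```

```text
pos [0.2698 0.5909 0.2306] ori [-1.7996e+02  9.0000e-02  9.9110e+01] open 1.001 t 0.93 F [0.6 0.  0.6] gf 0.0
dp [-0.4161  0.1259  0.    ] spin None
pos [0.2698 0.5909 0.2306] ori [-1.7996e+02  9.0000e-02  9.9110e+01] open 1.001 t 0.93 F [0.6 0.  0.6] gf 0.0
dp [-0.6362  0.063   0.1726] spin -0.0003
```

Call:
arm_command(series=[{"jaw":0,"dp":[-0.037,0.012,0],"spin":0},{"jaw":0,"dp":[-0.038,0.012,0],"spin":0},{"jaw":0,"dp":[-0.038,0.012,0],"spin":0},{"jaw":0,"dp":[-0.038,0.012,0],"spin":0},{"jaw":0,"dp":[-0.038,0.012,0],"spin":0}])

```text
t: 1.35
position: [0.36, 0.4122, 0.2311]
orientation: [-180.0, 0.0, 99.3]
wrist_force: [0.5, 0.4, -0.1]
opening: 1.004
gripper_force: 0.0
```

Call:
arm_command(series=[{"jaw":0,"dp":[-0.038,0.012,0],"spin":0},{"jaw":0,"dp":[-0.038,0.012,0],"spin":0},{"jaw":0,"dp":[-0.038,0.012,0],"spin":0},{"jaw":0,"dp":[-0.038,0.012,0],"spin":0},{"jaw":0,"dp":[-0.038,0.012,0],"spin":0}])

```text
t: 1.77
position: [0.4494, 0.2343, 0.2313]
orientation: [-180.0, 0.0, 99.3]
wrist_force: [0.2, -0.6, -0.1]
opening: 0.999
gripper_force: 0.0
```

Call:
arm_command(series=[{"jaw":0,"dp":[-0.038,0,0],"spin":0},{"jaw":0,"dp":[-0.038,-0.01,0],"spin":0},{"jaw":0,"dp":[-0.038,-0.01,0],"spin":0},{"jaw":0,"dp":[-0.038,-0.01,0],"spin":0},{"jaw":0,"dp":[-0.038,-0.01,0],"spin":0}])

```text
t: 2.18
position: [0.4393, 0.0403, 0.2313]
orientation: [-180.0, 0.0, 99.3]
wrist_force: [0.7, -0.4, -0.3]
opening: 1.002
gripper_force: 0.0
```

Run:
```python
from h import *
rel(.4327,-.0273,.058,99.13)
```

```text
pos [0.4393 0.0403 0.2313] ori [-180.      0.     99.33] open 1.002 t 2.18 F [ 0.7 -0.4 -0.3] gf 0.0
dp [-0.0657 -0.0174  0.1733] spin 0.0034
```

Call:
arm_command(series=[{"jaw":0,"dp":[-0.033,-0.009,0.02],"spin":0},{"jaw":0,"dp":[-0.029,-0.009,0.02],"spin":0},{"jaw":0,"dp":[0,0,0.02],"spin":0},{"jaw":0,"dp":[0,0,0],"spin":0},{"jaw":0,"dp":[0,0,0],"spin":0}])

```text
t: 2.6
position: [0.4314, -0.0216, 0.1709]
orientation: [-179.9, -0.0, 99.2]
wrist_force: [0.2, 0.6, 0.6]
opening: 1.0
gripper_force: 0.0
```

Run:
```python
from h import *
rel(.4327,-.0273,.058,99.13)
```

```text
pos [ 0.4314 -0.0216  0.1709] ori [-1.7987e+02 -4.0000e-02  9.9250e+01] open 1.0 t 2.6 F [0.2 0.6 0.6] gf 0.0
dp [-0.0058  0.0003  0.1129] spin 0.002
```

Call:
arm_command(series=[{"jaw":0,"dp":[-0.006,0,0.025],"spin":0},{"jaw":0,"dp":[0,0,0.03],"spin":0},{"jaw":0,"dp":[0,0,0.03],"spin":0},{"jaw":0,"dp":[0,0,0.028],"spin":0},{"jaw":0,"dp":[0,0,0],"spin":0}])

```text
t: 3.02
position: [0.4317, -0.0259, 0.0556]
orientation: [-179.7, -0.1, 99.4]
wrist_force: [-1.1, -1.1, 0.1]
opening: 1.001
gripper_force: 0.0
```

Call:
arm_command(series=[{"jaw":255,"dp":[0,0,0],"spin":0},{"jaw":255,"dp":[0,0,0],"spin":0},{"jaw":255,"dp":[0,0,0],"spin":0},{"jaw":255,"dp":[0,0,0],"spin":0},{"jaw":255,"dp":[0,0,0],"spin":0}], grip_force=50)

```text
t: 3.43
position: [0.4342, -0.0274, 0.0603]
orientation: [179.8, 0.0, 99.2]
wrist_force: [-1.1, 0.1, 8.3]
opening: 0.665
gripper_force: 53.4
```

Call:
arm_command(series=[{"jaw":255,"dp":[0,0,0],"spin":0},{"jaw":255,"dp":[0,0,0],"spin":0}])

```text
t: 3.6
position: [0.4342, -0.0275, 0.0603]
orientation: [179.8, 0.0, 99.2]
wrist_force: [-1.1, -0.1, 7.5]
opening: 0.665
gripper_force: 53.4
```

Run:
```python
from h import *
rel(.4327,-.0273,.058,99.13)
```

```text
pos [ 0.4342 -0.0275  0.0603] ori [179.77   0.    99.22] open 0.665 t 3.6 F [-1.1 -0.1  7.5] gf 53.4
dp [ 0.0004 -0.0015  0.0023] spin 0.0015
```

Call:
arm_command(series=[{"jaw":255,"dp":[0,0,-0.01],"spin":0},{"jaw":255,"dp":[0,0,-0.02],"spin":0},{"jaw":255,"dp":[0,0,-0.03],"spin":0},{"jaw":255,"dp":[0,0,-0.03],"spin":0},{"jaw":255,"dp":[0,0,-0.02],"spin":0}])

```text
t: 4.02
position: [0.4335, -0.0278, 0.1713]
orientation: [179.8, 0.0, 99.2]
wrist_force: [1.2, 0.8, -3.7]
opening: 0.663
gripper_force: 55.1
```

Call:
arm_command(series=[{"jaw":255,"dp":[0,0,0],"spin":0},{"jaw":255,"dp":[0,0,0],"spin":0}])

```text
t: 4.18
position: [0.4332, -0.0275, 0.1693]
orientation: [179.8, 0.0, 99.2]
wrist_force: [-0.2, 0.1, -4.5]
opening: 0.665
gripper_force: 55.2
```

Run:
```python
from h import *
im=manip.get_image("scene"); cv2.imwrite("pics/s1.png",cv2.resize(im[60:260,200:420,::-1],None,fx=3,fy=3))
rel(.6532,.0742,.0833,99.13)
```

```text
pos [ 0.4321 -0.0274  0.1681] ori [-1.7997e+02 -3.0000e-02  9.9210e+01] open 0.664 t 4.23 F [-0.5 -0.3 -4. ] gf 55.2
dp [0.0649 0.2345 0.0848] spin 0.0013
```

View pics/s1.png

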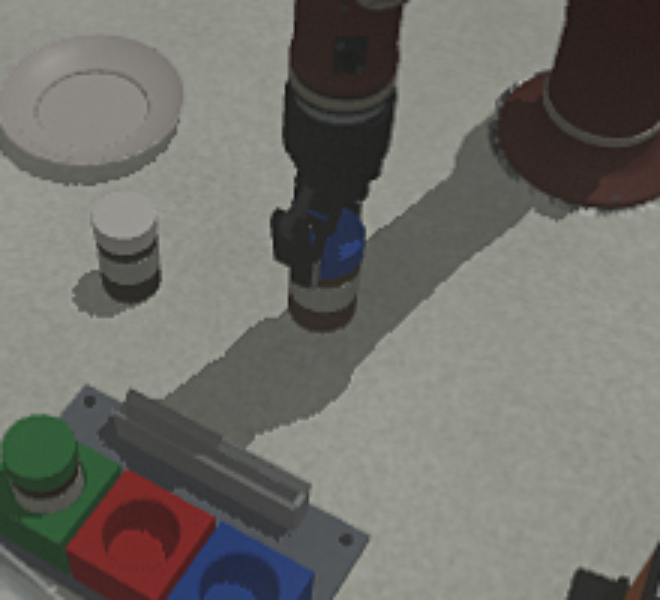

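The jar hangs upright, gripped by its lid (crop (330,250)). Carry it to the blue pocket.

Call:
arm_command(series=[{"jaw":255,"dp":[0.006,0.02,0],"spin":0},{"jaw":255,"dp":[0.009,0.034,0],"spin":0},{"jaw":255,"dp":[0.01,0.036,0],"spin":0},{"jaw":255,"dp":[0.01,0.036,0],"spin":0},{"jaw":255,"dp":[0.01,0.036,0],"spin":0}])

```text
t: 4.65
position: [0.5854, 0.0434, 0.1656]
orientation: [-179.7, -0.0, 99.2]
wrist_force: [0.6, -0.6, -3.2]
opening: 0.665
gripper_force: 55.0
```

Call:
arm_command(series=[{"jaw":255,"dp":[0.01,0.034,0],"spin":0},{"jaw":255,"dp":[0.007,0.026,0],"spin":0},{"jaw":255,"dp":[0.003,0.012,0],"spin":0},{"jaw":255,"dp":[0,0,0],"spin":0},{"jaw":255,"dp":[0,0,0],"spin":0}])

```text
t: 5.07
position: [0.6519, 0.0738, 0.1648]
orientation: [-179.6, -0.0, 99.2]
wrist_force: [-0.8, -0.3, -4.0]
opening: 0.666
gripper_force: 55.1
```

Run:
```python
from h import *
for n in("top","scene"):
    im=manip.get_image(n); cv2.imwrite(f"pics/{n}2.png",im[:,:,::-1])
a=cv2.imread("pics/top2.png")[120:220,190:300]; b=cv2.imread("pics/scene2.png")[150:290,210:320]
C=np.zeros((560,800,3),np.uint8); A=cv2.resize(a,None,fx=3.3,fy=3.3);B=cv2.resize(b,None,fx=3.9,fy=3.9); C[:A.shape[0],:A.shape[1]]=A; C[:B.shape[0],366:366+B.shape[1]]=B
cv2.imwrite("pics/c2.png",C)
rel(.6532,.0742,.0833,99.13)
```

```text
pos [0.6516 0.0724 0.1663] ori [-1.797e+02  2.000e-02  9.908e+01] open 0.665 t 5.17 F [ 0.3 -0.8 -3.8] gf 55.1
dp [0.0015 0.0019 0.083 ] spin -0.0008
```

View pics/c2.png

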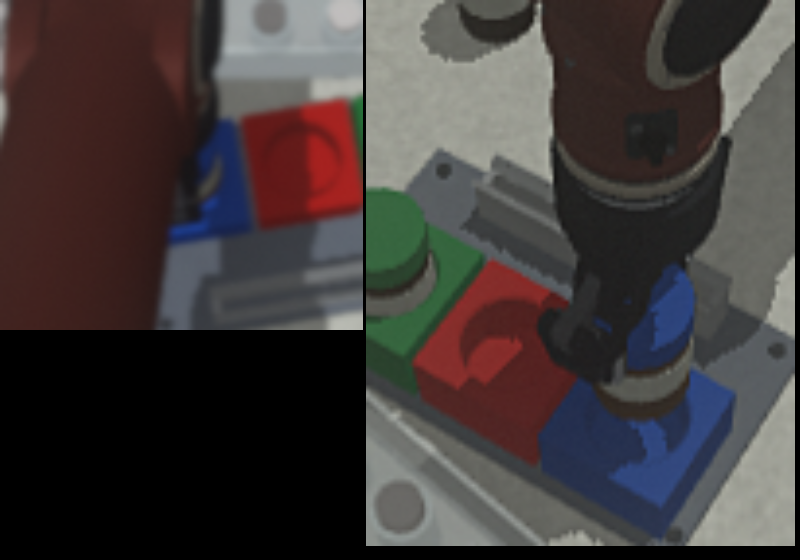

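The scene crop shows the blue jar hanging over the blue pocket (crop ≈(640,400)). Correct and lower in stages.

Call:
arm_command(series=[{"jaw":255,"dp":[0.0015,0.002,0.01],"spin":0},{"jaw":255,"dp":[0,0,0.014],"spin":0},{"jaw":255,"dp":[0,0,0.01],"spin":0},{"jaw":255,"dp":[0,0,0],"spin":0},{"jaw":255,"dp":[0,0,0],"spin":0}])

```text
t: 5.58
position: [0.6543, 0.0752, 0.1332]
orientation: [-179.8, -0.0, 99.1]
wrist_force: [0.2, 0.6, -3.4]
opening: 0.668
gripper_force: 55.1
```

Run:
```python
from h import *
rel(.6532,.0742,.0833,99.13)
```

```text
pos [0.6543 0.0752 0.1332] ori [-1.7984e+02 -1.0000e-02  9.9140e+01] open 0.668 t 5.58 F [ 0.2  0.6 -3.4] gf 55.1
dp [-0.0008 -0.0012  0.0499] spin 0.0002
```

Call:
arm_command(series=[{"jaw":255,"dp":[-0.0005,-0.001,0.008],"spin":0},{"jaw":255,"dp":[0,0,0.008],"spin":0},{"jaw":255,"dp":[0,0,0.006],"spin":0},{"jaw":255,"dp":[0,0,0.004],"spin":0},{"jaw":255,"dp":[0,0,0],"spin":0}])

```text
t: 6.0
position: [0.6538, 0.0748, 0.1069]
orientation: [-179.9, -0.0, 99.2]
wrist_force: [-0.6, -0.6, -4.3]
opening: 0.668
gripper_force: 55.1
```

Call:
arm_command(series=[{"jaw":255,"dp":[0,0,0.008],"spin":0},{"jaw":255,"dp":[0,0,0.006],"spin":0},{"jaw":255,"dp":[0,0,0.004],"spin":0},{"jaw":255,"dp":[0,0,0.002],"spin":0},{"jaw":255,"dp":[0,0,0],"spin":0}])

```text
t: 6.42
position: [0.6539, 0.0748, 0.0875]
orientation: [-179.9, -0.0, 99.2]
wrist_force: [0.4, 0.8, -3.4]
opening: 0.664
gripper_force: 55.1
```

Call:
arm_command(series=[{"jaw":255,"dp":[0,0,0.002],"spin":0},{"jaw":255,"dp":[0,0,0.002],"spin":0},{"jaw":255,"dp":[0,0,0.002],"spin":0},{"jaw":255,"dp":[0,0,0],"spin":0}])

```text
t: 6.75
position: [0.6547, 0.0747, 0.0836]
orientation: [179.9, -0.0, 99.2]
wrist_force: [-1.9, 1.2, 2.0]
opening: 0.67
gripper_force: 55.5
```

Floor contact at the predicted height. Release and lift.

Call:
arm_command(series=[{"jaw":0,"dp":[0,0,0],"spin":0},{"jaw":0,"dp":[0,0,0],"spin":0},{"jaw":0,"dp":[0,0,0],"spin":0},{"jaw":0,"dp":[0,0,0],"spin":0},{"jaw":0,"dp":[0,0,0],"spin":0}])

```text
t: 7.17
position: [0.6547, 0.0748, 0.0824]
orientation: [180.0, 0.0, 99.2]
wrist_force: [-0.7, 0.4, -0.8]
opening: 1.0
gripper_force: 0.0
```

Call:
arm_command(series=[{"jaw":0,"dp":[0,0,-0.01],"spin":0},{"jaw":0,"dp":[0,0,-0.03],"spin":0},{"jaw":0,"dp":[0,0,-0.035],"spin":0},{"jaw":0,"dp":[0,0,-0.035],"spin":0},{"jaw":0,"dp":[0,0,-0.02],"spin":0}])

```text
t: 7.58
position: [0.6564, 0.0745, 0.2177]
orientation: [179.6, 0.0, 99.2]
wrist_force: [0.6, -0.8, -0.3]
opening: 1.001
gripper_force: 0.0
```

Run:
```python
from h import *
rel(.566,-.361,.058,99.13)
```

```text
pos [0.6564 0.0745 0.2177] ori [1.7958e+02 5.0000e-02 9.9160e+01] open 1.001 t 7.58 F [ 0.6 -0.8 -0.3] gf 0.0
dp [-0.4155 -0.1585  0.1597] spin 0.0005
```

Call:
arm_command(series=[{"jaw":0,"dp":[-0.03,-0.011,0],"spin":0},{"jaw":0,"dp":[-0.038,-0.0145,0],"spin":0},{"jaw":0,"dp":[-0.038,-0.0145,0],"spin":0},{"jaw":0,"dp":[-0.038,-0.0145,0],"spin":0},{"jaw":0,"dp":[-0.038,-0.0145,0],"spin":0}])

```text
t: 8.0
position: [0.6149, -0.1177, 0.2134]
orientation: [179.9, 0.0, 99.2]
wrist_force: [0.6, -0.7, 0.1]
opening: 1.002
gripper_force: 0.0
```

Call:
arm_command(series=[{"jaw":0,"dp":[-0.038,-0.0145,0],"spin":0},{"jaw":0,"dp":[-0.038,-0.0145,0],"spin":0},{"jaw":0,"dp":[-0.038,-0.0145,0],"spin":0},{"jaw":0,"dp":[-0.038,-0.0145,0],"spin":0},{"jaw":0,"dp":[-0.038,-0.0145,0],"spin":0}])

```text
t: 8.42
position: [0.5735, -0.317, 0.2134]
orientation: [179.9, 0.0, 99.2]
wrist_force: [1.0, -0.3, 0.3]
opening: 1.0
gripper_force: 0.0
```

Call:
arm_command(series=[{"jaw":0,"dp":[-0.03,-0.012,0],"spin":0},{"jaw":0,"dp":[-0.013,-0.005,0.01],"spin":0},{"jaw":0,"dp":[0,0,0.02],"spin":0},{"jaw":0,"dp":[0,0,0.01],"spin":0},{"jaw":0,"dp":[0,0,0],"spin":0}])

```text
t: 8.83
position: [0.5632, -0.3575, 0.1692]
orientation: [-179.8, -0.3, 99.2]
wrist_force: [0.7, -0.0, 0.4]
opening: 0.997
gripper_force: 0.0
```

Run:
```python
from h import *
rel(.566,-.361,.058,99.13)
```

```text
pos [ 0.5632 -0.3575  0.1692] ori [-179.78   -0.34   99.24] open 0.997 t 8.83 F [ 0.7 -0.   0.4] gf 0.0
dp [-0.0039  0.0022  0.1112] spin 0.0019
```

Call:
arm_command(series=[{"jaw":0,"dp":[-0.004,0.002,0.025],"spin":0.002},{"jaw":0,"dp":[0,0,0.03],"spin":0},{"jaw":0,"dp":[0,0,0.03],"spin":0},{"jaw":0,"dp":[0,0,0.024],"spin":0},{"jaw":0,"dp":[0,0,0],"spin":0}])

```text
t: 9.25
position: [0.5649, -0.3591, 0.0583]
orientation: [-179.6, -0.5, 99.2]
wrist_force: [-0.4, 1.2, -1.2]
opening: 0.999
gripper_force: 0.0
```

Call:
arm_command(series=[{"jaw":255,"dp":[0,0,0],"spin":0},{"jaw":255,"dp":[0,0,0],"spin":0},{"jaw":255,"dp":[0,0,0],"spin":0},{"jaw":255,"dp":[0,0,0],"spin":0},{"jaw":255,"dp":[0,0,0],"spin":0}], grip_force=50)

```text
t: 9.67
position: [0.5683, -0.3649, 0.0663]
orientation: [179.8, 0.2, 99.1]
wrist_force: [-1.6, 0.4, 7.1]
opening: 0.664
gripper_force: 54.1
```

Call:
arm_command(series=[{"jaw":255,"dp":[0,0,0],"spin":0},{"jaw":255,"dp":[0,0,0],"spin":0}])

```text
t: 9.83
position: [0.5683, -0.3649, 0.0663]
orientation: [179.8, 0.2, 99.1]
wrist_force: [-0.6, 0.5, 6.6]
opening: 0.662
gripper_force: 54.1
```

Run:
```python
from h import *
rel(.566,-.361,.058,99.13)
```

```text
pos [ 0.5683 -0.3649  0.0663] ori [179.77   0.19  99.05] open 0.662 t 9.83 F [-0.6  0.5  6.6] gf 54.1
dp [ 0.0043 -0.0016  0.0083] spin -0.0013
```

Call:
arm_command(series=[{"jaw":255,"dp":[0,0,-0.015],"spin":0},{"jaw":255,"dp":[0,0,-0.035],"spin":0},{"jaw":255,"dp":[0,0,-0.04],"spin":0},{"jaw":255,"dp":[0,0,-0.04],"spin":0},{"jaw":255,"dp":[0,0,-0.035],"spin":0}])

```text
t: 10.25
position: [0.5666, -0.3638, 0.231]
orientation: [179.9, 0.0, 99.0]
wrist_force: [1.7, -0.8, -1.8]
opening: 0.662
gripper_force: 54.3
```

Call:
arm_command(series=[{"jaw":255,"dp":[0,0,-0.01],"spin":0},{"jaw":255,"dp":[0,0,0],"spin":0},{"jaw":255,"dp":[0,0,0],"spin":0},{"jaw":255,"dp":[0,0,0],"spin":0}])

```text
t: 10.58
position: [0.5653, -0.3623, 0.235]
orientation: [-179.7, -0.3, 99.1]
wrist_force: [-0.5, 0.8, -3.5]
opening: 0.666
gripper_force: 54.5
```

Run:
```python
from h import *
rel(.6675,-.0148,.0893,99.13)
im=manip.get_image("scene"); cv2.imwrite("pics/s3.png",im[:,:,::-1])
p=manip.get_state()['position']; u,v=proj("scene",[p])[0].astype(int); print(u,v)
cv2.imwrite("pics/c3.png",cv2.resize(im[max(v-70,0):v+80,max(u-70,0):u+80,::-1],None,fx=4,fy=4))
```

```text
pos [ 0.5653 -0.3623  0.235 ] ori [-179.74   -0.27   99.06] open 0.666 t 10.58 F [-0.5  0.8 -3.5] gf 54.5
dp [0.3271 0.1556 0.1457] spin -0.0013
166 91
```

View pics/c3.png

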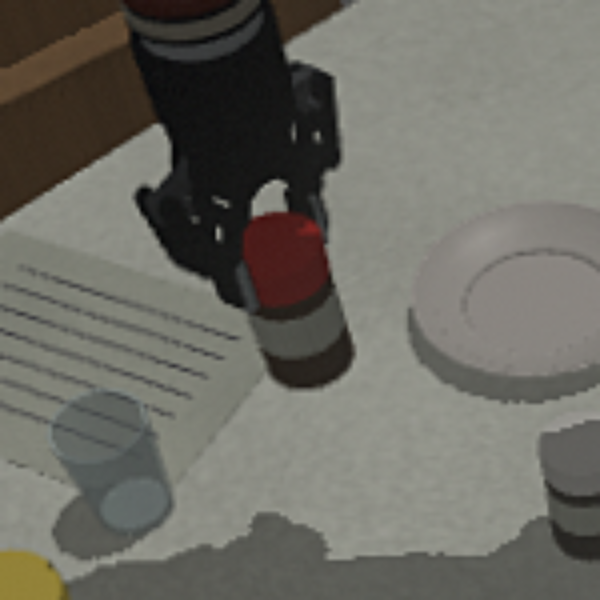

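The red jar hangs in line with the gripper; lid top centre is at crop ≈(284,230), base centre ≈(312,362). Check its offset from the TCP.

Run:
```python
from h import *
im=cv2.imread("pics/s3.png")[:,:,::-1].copy()
m=mask(im,'red'); V=hsv(im)[:,:,2]
f=lambda c:[96+(c[0]+.5)/4-.5,21+(c[1]+.5)/4-.5]
print(plane("scene",[f((284,230))],.2637),plane("scene",[f((312,362))],.1687))
ks=[k for k in cv2.findContours(m,cv2.RETR_EXTERNAL,cv2.CHAIN_APPROX_NONE)[0] if abs(k[:,0,0].mean()-168)<20]
for k in ks: 
    if cv2.contourArea(k)>40:
        print(cv2.contourArea(k),cv2.boundingRect(k)); mm=np.zeros_like(V); cv2.drawContours(mm,[k],-1,255,-1)
        for y in range(73,100,2):
            xs=np.where(mm[y]>0)[0]; print(y,xs.min() if len(xs) else None,xs.max() if len(xs) else None,V[y,160:180:3])
# predicted silhouettes if the jar were centred on the TCP
for z,r in((.2637,.029),(.1687,.028)):
    a=np.linspace(0,2*np.pi,60); q=proj("scene",np.c_[.5653+r*np.cos(a),-.3623+r*np.sin(a),0*a+z]); print(z,q.min(0),q.max(0), "crop",(q.min(0)-[96,21])*4,(q.max(0)-[96,21])*4)
```

```text
[[ 0.55235655 -0.36617194]] [[ 0.5640388  -0.35880594]]
349.5 (157, 74, 21, 23)
73 None None [150 140 138  28  28  60 131]
75 160 172 [ 80  70  73  78  62  60 122]
77 158 174 [ 75  74  76  74 103  82 121]
79 157 175 [ 76  74  75  74  99  95 135]
81 157 175 [ 74  76  75  74  74  75 129]
83 157 176 [ 75  76  75  76  77  71 142]
85 157 177 [ 77  74  76  75  76  68 138]
87 158 177 [ 76  76  75  76  72  69 118]
89 159 177 [77 77 77 71 70 69 49]
91 160 176 [73 74 71 72 71 71 25]
93 161 174 [59 72 70 71 71 57 42]
95 161 171 [55 72 72 72 62 38 80]
97 None None [53 61 54 35 36 38 77]
99 None None [28 35 39 37 39 81 75]
0.2637 [151.06491595  73.43271866] [175.82950145  90.26726312] crop [220.25966378 209.73087463] [319.3180058  277.06905246]
0.1687 [161.32073577 102.90680508] [183.37667125 118.84819339] crop [261.28294308 327.62722034] [349.50668501 391.39277357]
```

Base measures ~3.5 mm toward +y of the TCP, consistent with the lid estimate; I'll aim the TCP at (.6681,-.0186).

Call:
arm_command(series=[{"jaw":255,"dp":[0.02,0.01,0],"spin":0},{"jaw":255,"dp":[0.032,0.015,0],"spin":0},{"jaw":255,"dp":[0.036,0.017,0],"spin":0},{"jaw":255,"dp":[0.036,0.0175,0],"spin":0},{"jaw":255,"dp":[0.036,0.0175,0],"spin":0}])

```text
t: 11.05
position: [0.6167, -0.1915, 0.2355]
orientation: [-179.7, -0.1, 99.0]
wrist_force: [0.7, -0.1, -3.1]
opening: 0.666
gripper_force: 54.4
```

Call:
arm_command(series=[{"jaw":255,"dp":[0.036,0.0175,0],"spin":0},{"jaw":255,"dp":[0.036,0.0175,0],"spin":0},{"jaw":255,"dp":[0.036,0.017,0],"spin":0},{"jaw":255,"dp":[0.03,0.014,0],"spin":0},{"jaw":255,"dp":[0.018,0.008,0],"spin":0}])

```text
t: 11.47
position: [0.666, -0.0204, 0.235]
orientation: [-179.8, -0.3, 99.5]
wrist_force: [0.6, 0.5, -2.4]
opening: 0.664
gripper_force: 54.4
```

Call:
arm_command(series=[{"jaw":255,"dp":[0.007,0.0035,0],"spin":0},{"jaw":255,"dp":[0,0,0],"spin":0},{"jaw":255,"dp":[0,0,0],"spin":0},{"jaw":255,"dp":[0,0,0],"spin":0}])

```text
t: 11.8
position: [0.6675, -0.0245, 0.2378]
orientation: [-179.9, 0.2, 98.8]
wrist_force: [-1.2, -0.3, -3.0]
opening: 0.661
gripper_force: 54.4
```

Run:
```python
from h import *
rel(.6681,-.0186,.0893,99.13)
```

```text
pos [ 0.6675 -0.0245  0.2378] ori [-1.7987e+02  1.6000e-01  9.8790e+01] open 0.661 t 11.8 F [-1.2 -0.3 -3. ] gf 54.4
dp [0.0057 0.0015 0.1485] spin -0.006
```

Call:
arm_command(series=[{"jaw":255,"dp":[0.001,0,0.02],"spin":0},{"jaw":255,"dp":[0,0,0.03],"spin":0},{"jaw":255,"dp":[0,0,0.03],"spin":0},{"jaw":255,"dp":[0,0,0.015],"spin":0},{"jaw":255,"dp":[0,0,0],"spin":0}])

```text
t: 12.22
position: [0.6644, -0.0224, 0.1387]
orientation: [-179.4, -0.0, 98.8]
wrist_force: [-1.0, -0.4, -3.3]
opening: 0.658
gripper_force: 54.4
```

Call:
arm_command(series=[{"jaw":255,"dp":[0,0,0],"spin":0},{"jaw":255,"dp":[0,0,0],"spin":0},{"jaw":255,"dp":[0,0,0],"spin":0},{"jaw":255,"dp":[0,0,0],"spin":0},{"jaw":255,"dp":[0,0,0],"spin":0}])

```text
t: 12.63
position: [0.669, -0.0198, 0.1447]
orientation: [179.9, 0.0, 99.1]
wrist_force: [-0.3, 0.8, -2.2]
opening: 0.664
gripper_force: 54.4
```

Run:
```python
from h import *
rel(.6681,-.0186,.0893,99.13)
```

```text
pos [ 0.669  -0.0198  0.1447] ori [1.7986e+02 3.0000e-02 9.9050e+01] open 0.664 t 12.63 F [-0.3  0.8 -2.2] gf 54.4
dp [ 0.0013 -0.0007  0.0554] spin -0.0014
```

Settled; jar base now ~78 mm up. Small correction and slow entry.

Call:
arm_command(series=[{"jaw":255,"dp":[0.001,-0.0005,0.005],"spin":0},{"jaw":255,"dp":[0,0,0.006],"spin":0},{"jaw":255,"dp":[0,0,0.006],"spin":0},{"jaw":255,"dp":[0,0,0.004],"spin":0},{"jaw":255,"dp":[0,0,0],"spin":0}])

```text
t: 13.05
position: [0.6682, -0.0178, 0.1212]
orientation: [179.9, -0.0, 99.1]
wrist_force: [2.4, 0.3, -4.6]
opening: 0.665
gripper_force: 55.0
```

Call:
arm_command(series=[{"jaw":255,"dp":[0,0,0.006],"spin":0},{"jaw":255,"dp":[0,0,0.006],"spin":0},{"jaw":255,"dp":[0,0,0.006],"spin":0},{"jaw":255,"dp":[0,0,0.004],"spin":0},{"jaw":255,"dp":[0,0,0],"spin":0}])

```text
t: 13.47
position: [0.6682, -0.0181, 0.0991]
orientation: [179.9, -0.0, 99.1]
wrist_force: [2.9, 2.0, -4.4]
opening: 0.663
gripper_force: 54.8
```

Call:
arm_command(series=[{"jaw":255,"dp":[0,0,0.004],"spin":0},{"jaw":255,"dp":[0,0,0.003],"spin":0},{"jaw":255,"dp":[0,0,0.002],"spin":0},{"jaw":255,"dp":[0,0,0.002],"spin":0},{"jaw":255,"dp":[0,0,0],"spin":0}])

```text
t: 13.88
position: [0.6682, -0.0183, 0.0895]
orientation: [179.9, -0.0, 99.1]
wrist_force: [4.0, 1.8, -1.5]
opening: 0.663
gripper_force: 55.5
```

Call:
arm_command(series=[{"jaw":255,"dp":[0,0,0.002],"spin":0},{"jaw":255,"dp":[0,0,0],"spin":0}])

```text
t: 14.05
position: [0.6682, -0.0183, 0.0894]
orientation: [179.9, -0.0, 99.1]
wrist_force: [1.1, 3.2, 7.9]
opening: 0.664
gripper_force: 56.3
```

Call:
arm_command(series=[{"jaw":0,"dp":[0,0,0],"spin":0},{"jaw":0,"dp":[0,0,0],"spin":0},{"jaw":0,"dp":[0,0,0],"spin":0},{"jaw":0,"dp":[0,0,0],"spin":0},{"jaw":0,"dp":[0,0,0],"spin":0}])

```text
t: 14.47
position: [0.6668, -0.0193, 0.0867]
orientation: [-179.9, 0.0, 99.0]
wrist_force: [0.3, -0.7, -0.3]
opening: 1.003
gripper_force: 0.0
```

Call:
arm_command(series=[{"jaw":0,"dp":[0,0,-0.01],"spin":0},{"jaw":0,"dp":[0,0,-0.03],"spin":0},{"jaw":0,"dp":[0,0,-0.035],"spin":0},{"jaw":0,"dp":[0,0,-0.035],"spin":0},{"jaw":0,"dp":[0,0,-0.035],"spin":0}])

```text
t: 14.88
position: [0.6673, -0.0189, 0.2346]
orientation: [-180.0, 0.0, 99.0]
wrist_force: [0.9, 0.2, 0.2]
opening: 0.998
gripper_force: 0.0
```

Run:
```python
from h import *
rel(.52,.30,.12)
im=manip.get_image("scene"); cv2.imwrite("pics/s4.png",im[:,:,::-1])
h=hsv(im)
for c in('red','blue','green'):
    m=mask(im,c); k=max([k for k in cv2.findContours(m,cv2.RETR_EXTERNAL,cv2.CHAIN_APPROX_NONE)[0]],key=cv2.contourArea)
    print(c,cv2.boundingRect(k))
R=np.array([[.9873,-.1587],[.1587,.9873]])
for nm,c in(("red",(.6675,-.0148)),("blue",(.6532,.0742))):
    a=np.linspace(0,6.28,60); q=proj("scene",np.c_[c[0]+.029*np.cos(a),c[1]+.029*np.sin(a),0*a+.118]); print(nm,"lid-top px predicted",q.min(0),q.max(0))
# guard: orange contours from first images -> end points at assumed heights
for n in("top","scene"):
    i0=cv2.imread(f"pics/{n}0.png")[:,:,::-1].copy(); m=mask(i0,'orange')
    for k in cv2.findContours(m,cv2.RETR_EXTERNAL,cv2.CHAIN_APPROX_NONE)[0]:
        u,v=k[:,0].mean(0)
        if cv2.contourArea(k)>200 and ((n=="top" and abs(u-150)<15 and abs(v-231)<15) or (n=="scene" and abs(u-405)<15 and abs(v-283)<20)):
            print(n,cv2.approxPolyDP(k,1.5,True)[:,0].tolist())
    dk=((i0.max(2)<45)).astype(np.uint8)*255
    for k in cv2.findContours(cv2.morphologyEx(dk|m,cv2.MORPH_CLOSE,np.ones((3,3))),cv2.RETR_EXTERNAL,cv2.CHAIN_APPROX_NONE)[0]:
        u,v=k[:,0].mean(0)
        if cv2.contourArea(k)>800 and ((n=="top" and abs(u-155)<20 and abs(v-231)<15) or (n=="scene" and abs(u-405)<20 and abs(v-283)<25)):
            print(n,"stand",cv2.approxPolyDP(k,2,True)[:,0].tolist())
cv2.imwrite("pics/c4.png",cv2.resize(im[170:310,180:340,::-1],None,fx=4,fy=4))
```

```text
pos [ 0.6673 -0.0189  0.2346] ori [-1.7998e+02  3.0000e-02  9.9040e+01] open 0.998 t 14.88 F [0.9 0.2 0.2] gf 0.0
dp [ 0.3381 -0.0953  0.1146] spin None
red (223, 215, 48, 50)
blue (254, 234, 51, 47)
green (192, 201, 48, 50)
red lid-top px predicted [232.17189695 214.97625758] [258.24345885 237.9327613 ]
blue lid-top px predicted [266.26054401 233.67836388] [293.08979778 257.94743224]
top [[139, 201], [154, 259], [160, 261], [162, 256], [147, 204]]
top stand [[161, 195], [142, 201], [135, 200], [133, 203], [150, 267], [179, 257]]
scene [[416, 247], [409, 256], [392, 318], [402, 308], [399, 304]]
scene stand [[422, 241], [411, 254], [392, 251], [373, 309], [378, 308], [382, 312], [378, 320], [372, 319], [371, 316], [370, 318], [405, 333], [412, 319], [426, 262], [418, 258]]
```

View pics/c4.png

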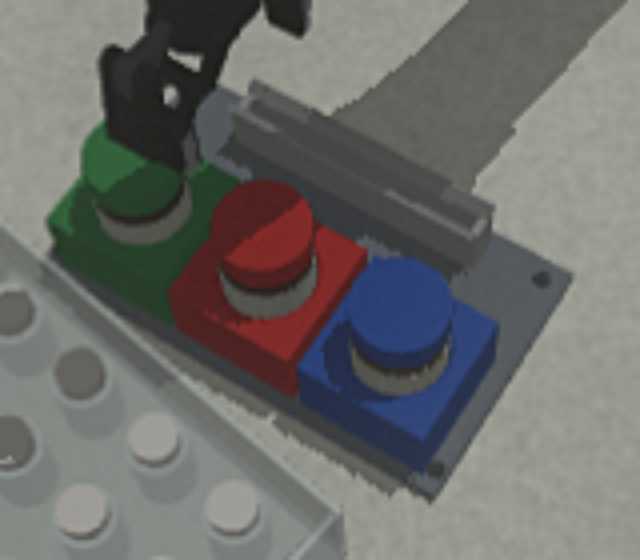

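Both jars sit home (lid tops match the predicted rows 215 and 234). In the earlier guard crop the orange/strip corners show: +x end at scene (403,307)/top (139,201), -x end at scene (418,245)/top (154.5,261), bottom +x corner at scene (392,319). Triangulate.

```bash
cat >> h.py <<'E'
def tri(a,b,n1="top",n2="scene"):
    P=[];q=[]
    for n,p in((n1,a),(n2,b)):
        K,d,R,t=cam(n); P.append(np.c_[R,t]); q.append(cv2.undistortPoints(np.float64([[p]]),K,d)[0].T)
    X=cv2.triangulatePoints(P[0],P[1],q[0],q[1])[:,0]; return X[:3]/X[3]
E
python3 - <<'E'
from h import *
A=tri((138.8,200.5),(402.8,307.5)); B=tri((154.3,261),(417.3,245.5)); print("+x end",A,"-x end",B,"len",np.linalg.norm(A-B)," dir deg",np.degrees(np.arctan2(A[1]-B[1],A[0]-B[0])))
print("bottom +x corner",plane("scene",[(392,318.7)],.008))
f=lambda c:[360+(c[0]-355)/5-.4,230+c[1]/5-.4]
print("scene top edge -x end @.108",plane("scene",[f((655,51)),f((671,58))],.108))
g=lambda c:[120+c[0]/5-.4,185+c[1]/5-.4]
print("stand base corners",plane("top",[g((62,92)),g((212,42)),g((303,366)),g((152,418))],.008),plane("scene",[f((520,99)),f((692,158)),f((597,520)),f((407,445))],.008))
print("top view strip bump @.108",plane("top",[g((66,85)),g((80,74))],.108))
for z in(.09,.098,.108): print(z,plane("top",[(138.8,200.5),(154.3,261)],z).round(4).tolist(),plane("scene",[(402.8,307.5),(417.3,245.5)],z).round(4).tolist())
E
```

```text
+x end [0.58293326 0.34982572 0.08337931] -x end [0.43359652 0.30251538 0.08232359] len 0.1566551776742652  dir deg 17.57836263501124
bottom +x corner [[0.58572991 0.35071735]]
scene top edge -x end @.108 [[0.43519388 0.29807069]
 [0.43350459 0.30538267]]
stand base corners [[0.58738756 0.39283456]
 [0.61368323 0.30988849]
 [0.43854762 0.25763257]
 [0.41121227 0.33949464]] [[0.43889481 0.25758251]
 [0.41048919 0.33953509]
 [0.59080047 0.39661054]
 [0.61782107 0.3124141 ]]
top view strip bump @.108 [[0.57897319 0.35312036]
 [0.58434936 0.34615901]]
0.09 [[0.5838, 0.3444], [0.4328, 0.302]] [[0.5837, 0.3523], [0.4398, 0.301]]
0.098 [[0.5828, 0.3416], [0.433, 0.2995]] [[0.5872, 0.3519], [0.4447, 0.3012]]
0.108 [[0.5815, 0.338], [0.4333, 0.2963]] [[0.5915, 0.3515], [0.4508, 0.3014]]
```

Call:
arm_command(series=[{"jaw":0,"dp":[0.026,-0.007,0],"spin":0},{"jaw":0,"dp":[0.037,-0.0104,0],"spin":0},{"jaw":0,"dp":[0.037,-0.0104,0],"spin":0},{"jaw":0,"dp":[0.038,-0.0106,0],"spin":0},{"jaw":0,"dp":[0.038,-0.0106,0],"spin":0}])

```text
t: 15.35
position: [0.5906, 0.1486, 0.2329]
orientation: [180.0, 0.0, 99.0]
wrist_force: [1.5, 1.1, 0.6]
opening: 0.999
gripper_force: 0.0
```

Call:
arm_command(series=[{"jaw":0,"dp":[0.038,-0.0106,0],"spin":0},{"jaw":0,"dp":[0.038,-0.0106,0],"spin":0},{"jaw":0,"dp":[0.038,-0.0106,0],"spin":0},{"jaw":0,"dp":[0.038,-0.0106,0],"spin":0},{"jaw":0,"dp":[0.038,-0.0106,0],"spin":0}])

```text
t: 15.77
position: [0.5083, 0.3282, 0.233]
orientation: [180.0, -0.0, 99.0]
wrist_force: [0.4, 0.1, 0.3]
opening: 0.999
gripper_force: 0.0
```

Call:
arm_command(series=[{"jaw":0,"dp":[0,0,0],"spin":0.12},{"jaw":0,"dp":[0,0,0],"spin":0.12},{"jaw":0,"dp":[0,0,0],"spin":0.12},{"jaw":0,"dp":[0,0,0],"spin":0.12},{"jaw":0,"dp":[0,0,0],"spin":0.12}])

```text
t: 16.18
position: [0.5092, 0.3267, 0.2328]
orientation: [180.0, -0.0, 64.4]
wrist_force: [-0.2, 0.4, -0.4]
opening: 0.998
gripper_force: 0.0
```

Call:
arm_command(series=[{"jaw":0,"dp":[0,0,0],"spin":0.12},{"jaw":0,"dp":[0,0,0],"spin":0.12},{"jaw":0,"dp":[0,0,0],"spin":0.12},{"jaw":0,"dp":[0,0,0],"spin":0.12},{"jaw":0,"dp":[0,0,0],"spin":0.12}])

```text
t: 16.6
position: [0.5092, 0.3267, 0.2328]
orientation: [-180.0, -0.0, 30.0]
wrist_force: [0.2, -0.4, 0.2]
opening: 1.002
gripper_force: 0.0
```

Call:
arm_command(series=[{"jaw":0,"dp":[0,0,0],"spin":0.12},{"jaw":0,"dp":[0,0,0],"spin":0.11},{"jaw":0,"dp":[0,0,0],"spin":0},{"jaw":0,"dp":[0,0,0],"spin":0}])

```text
t: 16.93
position: [0.5092, 0.3268, 0.2325]
orientation: [180.0, 0.0, 17.3]
wrist_force: [-0.6, 0.4, 0.9]
opening: 0.997
gripper_force: 0.0
```

Run:
```python
from h import *
rel(.5086,.3265,.076,17.1)
```

```text
pos [0.5092 0.3268 0.2325] ori [179.99   0.    17.3 ] open 0.997 t 16.93 F [-0.6  0.4  0.9] gf 0.0
dp [-6.000e-04  1.000e-04  1.565e-01] spin 0.0035
```

Call:
arm_command(series=[{"jaw":0,"dp":[0,0,0.03],"spin":0.003},{"jaw":0,"dp":[0,0,0.035],"spin":0},{"jaw":0,"dp":[0,0,0.035],"spin":0},{"jaw":0,"dp":[0,0,0.03],"spin":0},{"jaw":0,"dp":[0,0,0.015],"spin":0}])

```text
t: 17.35
position: [0.5068, 0.3262, 0.0836]
orientation: [180.0, 0.4, 17.1]
wrist_force: [0.1, 0.5, 0.0]
opening: 1.003
gripper_force: 0.0
```

Call:
arm_command(series=[{"jaw":0,"dp":[0,0,0.011],"spin":0},{"jaw":0,"dp":[0,0,0],"spin":0},{"jaw":0,"dp":[0,0,0],"spin":0},{"jaw":0,"dp":[0,0,0],"spin":0}])

```text
t: 17.68
position: [0.5106, 0.3271, 0.0779]
orientation: [-180.0, -0.2, 17.0]
wrist_force: [0.4, 0.1, -0.2]
opening: 1.003
gripper_force: 0.0
```

Call:
arm_command(series=[{"jaw":255,"dp":[0,0,0],"spin":0},{"jaw":255,"dp":[0,0,0],"spin":0},{"jaw":255,"dp":[0,0,0],"spin":0},{"jaw":255,"dp":[0,0,0],"spin":0},{"jaw":255,"dp":[0,0,0],"spin":0}], grip_force=45)

```text
t: 18.1
position: [0.5094, 0.3269, 0.0766]
orientation: [-180.0, -0.0, 17.0]
wrist_force: [-0.6, -0.2, 0.3]
opening: 0.3
gripper_force: 0.0
```

Call:
arm_command(series=[{"jaw":255,"dp":[0,0,0],"spin":0},{"jaw":255,"dp":[0,0,0],"spin":0},{"jaw":255,"dp":[0,0,0],"spin":0},{"jaw":255,"dp":[0,0,0],"spin":0},{"jaw":255,"dp":[0,0,0],"spin":0}])

```text
t: 18.52
position: [0.5095, 0.3266, 0.0764]
orientation: [180.0, -0.0, 16.9]
wrist_force: [0.4, 0.1, 1.2]
opening: 0.086
gripper_force: 44.3
```

Gripped at ~8 mm. Lift straight up.

Call:
arm_command(series=[{"jaw":255,"dp":[0,0,-0.01],"spin":0},{"jaw":255,"dp":[0,0,-0.02],"spin":0},{"jaw":255,"dp":[0,0,-0.03],"spin":0},{"jaw":255,"dp":[0,0,-0.035],"spin":0},{"jaw":255,"dp":[0,0,-0.035],"spin":0}])

```text
t: 18.93
position: [0.5085, 0.3265, 0.2075]
orientation: [180.0, 0.1, 16.9]
wrist_force: [0.5, 1.1, -0.5]
opening: 0.089
gripper_force: 43.9
```

Call:
arm_command(series=[{"jaw":255,"dp":[0,0,-0.03],"spin":0},{"jaw":255,"dp":[0,0,0],"spin":-0.1},{"jaw":255,"dp":[0,0,0],"spin":-0.12},{"jaw":255,"dp":[0,0,0],"spin":-0.12},{"jaw":255,"dp":[0,0,0],"spin":-0.12}])

```text
t: 19.35
position: [0.5088, 0.3268, 0.2368]
orientation: [-180.0, 0.0, 43.6]
wrist_force: [-0.5, -0.4, -0.7]
opening: 0.084
gripper_force: 43.9
```

Call:
arm_command(series=[{"jaw":255,"dp":[0,0,0],"spin":-0.12},{"jaw":255,"dp":[0,0,0],"spin":-0.12},{"jaw":255,"dp":[0,0,0],"spin":-0.12},{"jaw":255,"dp":[0,0,0],"spin":-0.12},{"jaw":255,"dp":[0,0,0],"spin":-0.12}])

```text
t: 19.77
position: [0.5089, 0.3265, 0.2366]
orientation: [-180.0, 0.0, 78.0]
wrist_force: [-0.8, 0.3, -1.1]
opening: 0.085
gripper_force: 43.9
```

Call:
arm_command(series=[{"jaw":255,"dp":[0,0,0],"spin":-0.12},{"jaw":255,"dp":[0,0,0],"spin":-0.12},{"jaw":255,"dp":[0,0,0],"spin":-0.1},{"jaw":255,"dp":[0,0,0],"spin":-0.03},{"jaw":255,"dp":[0,0,0],"spin":0}])

```text
t: 20.18
position: [0.5091, 0.3263, 0.2366]
orientation: [-180.0, 0.0, 98.9]
wrist_force: [0.5, -0.4, -1.2]
opening: 0.087
gripper_force: 43.9
```

Call:
arm_command(series=[{"jaw":255,"dp":[0,0,0],"spin":0},{"jaw":255,"dp":[0,0,0],"spin":0},{"jaw":255,"dp":[0,0,0],"spin":0}])

```text
t: 20.43
position: [0.5092, 0.3267, 0.2363]
orientation: [-180.0, 0.0, 98.9]
wrist_force: [-0.3, -0.1, -0.7]
opening: 0.082
gripper_force: 43.9
```

Run:
```python
from h import *
rel(.5687,-.0307,.0784,99.13)
for n in("top","scene"):
    im=manip.get_image(n); cv2.imwrite(f"pics/{n}5.png",im[:,:,::-1])
    p=manip.get_state()['position']; u,v=proj(n,[p])[0]; print(n,u,v)
a=cv2.imread("pics/top5.png"); b=cv2.imread("pics/scene5.png")
u,v=proj("top",[p])[0].astype(int); x0,y0=max(u-65,0),max(v-65,0); u,v=proj("scene",[p])[0].astype(int); x1,y1=max(u-70,0),max(v-60,0)
print(x0,y0,x1,y1)
f=lambda i,k:cv2.resize(np.clip(i.astype(float)*1.6,0,255).astype(np.uint8),None,fx=k,fy=k,interpolation=cv2.INTER_CUBIC)
A=f(a[y0:y0+130,x0:x0+130],3);B=f(b[y1:y1+145,x1:x1+135],3); C=np.zeros((440,800,3),np.uint8); C[:A.shape[0],:A.shape[1]]=A; C[:B.shape[0],395:395+B.shape[1]]=B[:, :405]
cv2.imwrite("pics/c5.png",C)
```

```text
pos [0.5092 0.3267 0.2363] ori [-1.7999e+02  2.0000e-02  9.8850e+01] open 0.082 t 20.43 F [-0.3 -0.1 -0.7] gf 43.9
dp [-0.3623  0.0038  0.1579] spin -0.0049
top 122.19502199423246 226.98756831118118
scene 433.3142313220135 244.9658481123756
57 161 363 184
```

View pics/c5.png

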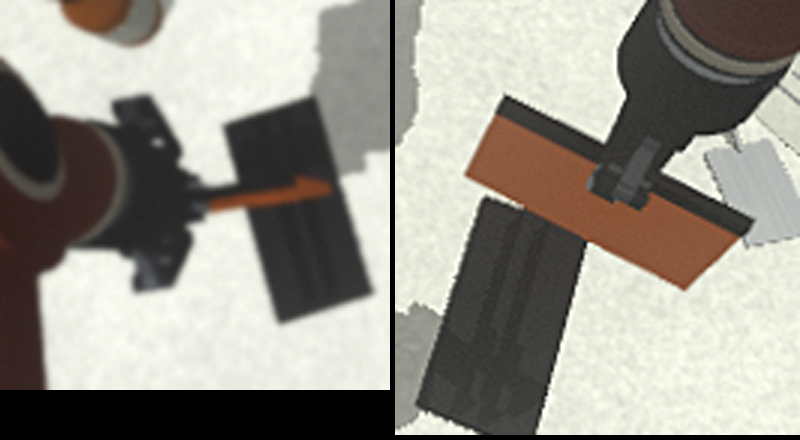

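The scene crop shows the whole panel hanging: bottom corners at crop (466,176),(686,290), top corners (504,97),(754,218). Compute the panel's offset along its length relative to the TCP, and re-measure the slot.

Run:
```python
from h import *
f=lambda c:[(c[0]-395+.5)/3-.5+363,(c[1]+.5)/3-.5+184]
p=np.array([.5092,.3267]); w=np.radians(98.85); ex=np.array([np.cos(w),np.sin(w)]); ey=np.array([np.sin(w),-np.cos(w)])
for z,a,b in((.168,(466,176),(686,290)),(.268,(504,97),(754,218))):
    P=plane("scene",[f(a),f(b)],z); d=P-p
    print(z,P.round(4).tolist(),"along",(d@ex).round(4),(d@ex).mean().round(4),"across",(d@ey).round(4),"len",np.linalg.norm(P[0]-P[1]).round(4),"dir",np.degrees(np.arctan2(*(P[0]-P[1])[::-1])).round(2))
# slot: bright/dark profile along slot axis in undisturbed scene and top views; crop corner points
g=lambda c:[(c[0]+.5)/4-.5+180,(c[1]+.5)/4-.5+170]  # c4 crop
im=cv2.imread("pics/scene0.png"); 
o=np.array([.6329,-.0204]); R=np.array([[.9873,-.1587],[.1587,.9873]])
# predicted wall-top outlines: outer corners of slot walls at z .045/.054
for z in(.045,.054):
    for n in("scene","top"):
        L=[(-.065+sx*.0115,sy*.083) for sx in(-1,1) for sy in(-1,1)]
        print(n,z,proj(n,[np.r_[o+R@np.array(l),z] for l in L]).round(1).tolist())
v=cv2.resize(im[180:240,225:325],None,fx=8,fy=8,interpolation=cv2.INTER_CUBIC)
t=cv2.resize(cv2.imread("pics/top0.png")[190:225,248:332],None,fx=9,fy=9,interpolation=cv2.INTER_CUBIC)
C=np.zeros((600,800,3),np.uint8); k=cv2.resize(v,(480,288)); C[:288,:480]=k; C[290:290+t.shape[0]*1,:t.shape[1]]=t[:310]
C=np.clip(C.astype(float)*1.7,0,255).astype(np.uint8)
cv2.imwrite("pics/slot.png",C)
```

```text
0.168 [[0.5234, 0.2502], [0.4985, 0.4067]] along [-0.0778  0.0807] 0.0014 across [0.0023 0.0017] len 0.1585 dir -80.93
0.268 [[0.5194, 0.248], [0.4919, 0.4048]] along [-0.0793  0.0799] 0.0003 across [-0.0021 -0.0051] len 0.1592 dir -80.07
scene 0.045 [[245.1, 192.2], [301.2, 222.1], [240.0, 198.7], [296.4, 229.2]]
top 0.045 [[320.1, 205.4], [257.0, 216.3], [318.5, 196.7], [255.6, 207.6]]
scene 0.054 [[244.8, 190.3], [301.3, 220.3], [239.7, 196.8], [296.5, 227.4]]
top 0.054 [[320.5, 205.0], [256.8, 216.0], [318.9, 196.3], [255.4, 207.2]]
```

View pics/slot.png

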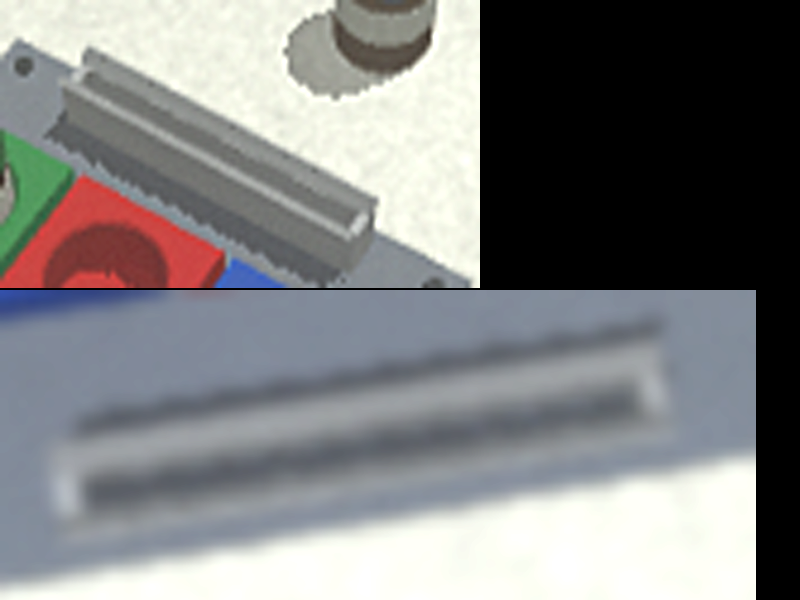

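Slot outline agrees with the tray-based estimate within ~1 mm; panel centre is within ~1 mm of the TCP. Carry it over the slot.

Call:
arm_command(series=[{"jaw":255,"dp":[-0.02,0,0],"spin":-0.005},{"jaw":255,"dp":[-0.032,0,0],"spin":0},{"jaw":255,"dp":[-0.038,0,0],"spin":0},{"jaw":255,"dp":[-0.039,0,0],"spin":0},{"jaw":255,"dp":[-0.039,0,0],"spin":0}])

```text
t: 20.95
position: [0.536, 0.1595, 0.2364]
orientation: [180.0, 0.0, 99.2]
wrist_force: [0.6, -0.1, -0.8]
opening: 0.083
gripper_force: 43.9
```

Call:
arm_command(series=[{"jaw":255,"dp":[-0.039,0,0],"spin":0},{"jaw":255,"dp":[-0.039,0,0],"spin":0},{"jaw":255,"dp":[-0.039,0,0],"spin":0},{"jaw":255,"dp":[-0.036,0.002,0],"spin":0},{"jaw":255,"dp":[-0.028,0.002,0],"spin":0}])

```text
t: 21.37
position: [0.5688, -0.0214, 0.2367]
orientation: [180.0, 0.1, 98.9]
wrist_force: [0.7, -0.6, -0.3]
opening: 0.089
gripper_force: 43.9
```

Call:
arm_command(series=[{"jaw":255,"dp":[-0.013,0,0.02],"spin":0},{"jaw":255,"dp":[0,0,0.025],"spin":0},{"jaw":255,"dp":[0,0,0.02],"spin":0},{"jaw":255,"dp":[0,0,0.01],"spin":0},{"jaw":255,"dp":[0,0,0],"spin":0}])

```text
t: 21.78
position: [0.5692, -0.0296, 0.1589]
orientation: [-179.7, -0.1, 99.2]
wrist_force: [0.2, 1.1, -0.7]
opening: 0.085
gripper_force: 43.9
```

Call:
arm_command(series=[{"jaw":255,"dp":[0,0,0],"spin":0},{"jaw":255,"dp":[0,0,0],"spin":0},{"jaw":255,"dp":[0,0,0],"spin":0},{"jaw":255,"dp":[0,0,0],"spin":0},{"jaw":255,"dp":[0,0,0],"spin":0}])

```text
t: 22.2
position: [0.5713, -0.0299, 0.1622]
orientation: [179.9, 0.0, 99.2]
wrist_force: [1.1, 0.2, -0.8]
opening: 0.084
gripper_force: 43.9
```

Run:
```python
from h import *
rel(.5695,-.0306,.0784,99.13)
```

```text
pos [ 0.5713 -0.0299  0.1622] ori [1.799e+02 2.000e-02 9.919e+01] open 0.084 t 22.2 F [ 1.1  0.2 -0.8] gf 43.9
dp [-0.0004 -0.0019  0.0838] spin 0.001
```

Call:
arm_command(series=[{"jaw":255,"dp":[-0.0005,-0.0015,0.012],"spin":0.001},{"jaw":255,"dp":[0,0,0.012],"spin":0},{"jaw":255,"dp":[0,0,0.008],"spin":0},{"jaw":255,"dp":[0,0,0],"spin":0},{"jaw":255,"dp":[0,0,0],"spin":0}])

```text
t: 22.62
position: [0.5694, -0.0307, 0.1292]
orientation: [-180.0, -0.0, 99.1]
wrist_force: [0.5, -0.3, -0.0]
opening: 0.086
gripper_force: 43.9
```

Run:
```python
from h import *
rel(.5695,-.0306,.0784,99.13)
im=manip.get_image("scene"); cv2.imwrite("pics/s6.png",im[:,:,::-1])
cv2.imwrite("pics/c6.png",np.clip(cv2.resize(im[140:250,215:335,::-1],None,fx=5,fy=5,interpolation=cv2.INTER_CUBIC).astype(float)*1.6,0,255).astype(np.uint8))
```

```text
pos [ 0.5694 -0.0307  0.1292] ori [-179.97   -0.     99.12] open 0.086 t 22.62 F [ 0.5 -0.3 -0. ] gf 43.9
dp [0.0001 0.0001 0.0508] spin -0.0003
```

View pics/c6.png

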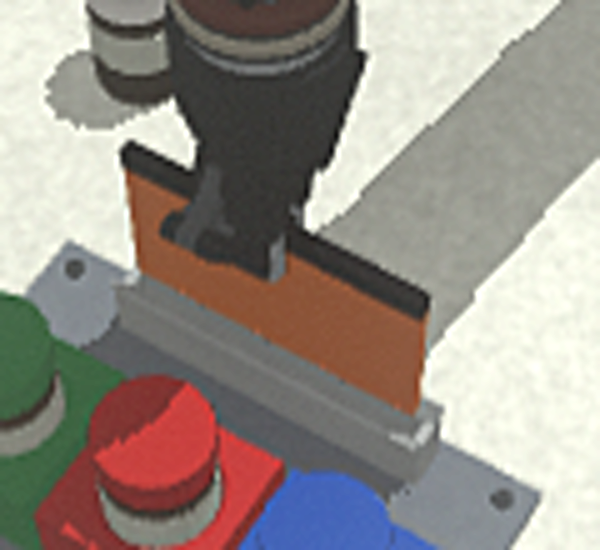

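The panel's foot sits at the slot mouth with both ends (crop (140,275) and (418,412)) just inside the end walls. I count 12 pictures viewed, which is two over the limit of 10, so I'll look at no more and finish on numbers.

Call:
arm_command(series=[{"jaw":255,"dp":[0,0,0.005],"spin":0},{"jaw":255,"dp":[0,0,0.005],"spin":0},{"jaw":255,"dp":[0,0,0.005],"spin":0},{"jaw":255,"dp":[0,0,0.003],"spin":0},{"jaw":255,"dp":[0,0,0],"spin":0}])

```text
t: 23.08
position: [0.5688, -0.0306, 0.1103]
orientation: [-179.9, -0.0, 99.1]
wrist_force: [-0.0, -0.6, -0.8]
opening: 0.088
gripper_force: 43.9
```

Inside the slot (foot at ~42 mm) with no contact force. Continue.

Call:
arm_command(series=[{"jaw":255,"dp":[0,0,0.006],"spin":0},{"jaw":255,"dp":[0,0,0.006],"spin":0},{"jaw":255,"dp":[0,0,0.006],"spin":0},{"jaw":255,"dp":[0,0,0.005],"spin":0},{"jaw":255,"dp":[0,0,0],"spin":0}])

```text
t: 23.5
position: [0.5686, -0.0306, 0.0869]
orientation: [-179.9, -0.0, 99.1]
wrist_force: [0.2, 0.5, -0.3]
opening: 0.085
gripper_force: 44.0
```

Call:
arm_command(series=[{"jaw":255,"dp":[0,0,0.004],"spin":0},{"jaw":255,"dp":[0,0,0.003],"spin":0},{"jaw":255,"dp":[0,0,0.002],"spin":0},{"jaw":255,"dp":[0,0,0.001],"spin":0},{"jaw":255,"dp":[0,0,0],"spin":0}])

```text
t: 23.92
position: [0.5695, -0.0308, 0.0785]
orientation: [180.0, -0.0, 99.1]
wrist_force: [-0.1, -0.2, -1.4]
opening: 0.083
gripper_force: 44.0
```

Call:
arm_command(series=[{"jaw":255,"dp":[0,0,0.001],"spin":0},{"jaw":255,"dp":[0,0,0.001],"spin":0},{"jaw":255,"dp":[0,0,0],"spin":0}])

```text
t: 24.17
position: [0.5697, -0.0307, 0.0784]
orientation: [179.9, -0.0, 99.1]
wrist_force: [-2.9, -0.3, 12.2]
opening: 0.087
gripper_force: 45.9
```

Firm floor contact at exactly the predicted height. Release and withdraw.

Call:
arm_command(series=[{"jaw":90,"dp":[0,0,-0.001],"spin":0},{"jaw":90,"dp":[0,0,0],"spin":0},{"jaw":90,"dp":[0,0,0],"spin":0},{"jaw":90,"dp":[0,0,0],"spin":0},{"jaw":90,"dp":[0,0,0],"spin":0}])

```text
t: 24.58
position: [0.5693, -0.0307, 0.077]
orientation: [-180.0, 0.0, 99.1]
wrist_force: [-0.1, 0.0, -0.1]
opening: 0.649
gripper_force: 0.0
```

Call:
arm_command(series=[{"jaw":90,"dp":[0,0,-0.01],"spin":0},{"jaw":90,"dp":[0,0,-0.03],"spin":0},{"jaw":90,"dp":[0,0,-0.035],"spin":0},{"jaw":90,"dp":[0,0,-0.035],"spin":0},{"jaw":90,"dp":[0,0,-0.03],"spin":0}])

```text
t: 25.0
position: [0.5697, -0.031, 0.2203]
orientation: [179.9, 0.0, 99.1]
wrist_force: [1.7, -1.2, -0.3]
opening: 0.646
gripper_force: 0.0
```

Call:
arm_command(series=[{"jaw":90,"dp":[0,0,-0.02],"spin":0},{"jaw":90,"dp":[0,0,0],"spin":0},{"jaw":90,"dp":[0,0,0],"spin":0},{"jaw":90,"dp":[0,0,0],"spin":0},{"jaw":90,"dp":[0,0,0],"spin":0}])

```text
t: 25.42
position: [0.5684, -0.0305, 0.236]
orientation: [-179.8, -0.0, 99.1]
wrist_force: [0.6, 0.3, -0.4]
opening: 0.647
gripper_force: 0.0
```

Run:
```python
from h import *
rel(.5695,-.0306,.25,99.13)
im=manip.get_image("scene"); m=mask(im,'orange')
k=[k for k in cv2.findContours(m,cv2.RETR_EXTERNAL,cv2.CHAIN_APPROX_NONE)[0] if cv2.contourArea(k)>150 and 220<k[:,0,0].mean()<330 and k[:,0,1].mean()>150]
for q in k: print(cv2.contourArea(q),cv2.approxPolyDP(q,1.5,True)[:,0].tolist())
o=np.array([.5687,-.0307]); R=np.array([[.9873,-.1587],[.1587,.9873]])
print("predicted strip-lower z.085 and at wall .045:",[proj("scene",[np.r_[o+R@np.array((.004,s*.08)),z] for s in(-1,1)]).round(1).tolist() for z in(.085,.054)])
```

```text
pos [ 0.5684 -0.0305  0.236 ] ori [-1.7982e+02 -4.0000e-02  9.9110e+01] open 0.647 t 25.42 F [ 0.6  0.3 -0.4] gf 0.0
dp [-0.0003  0.001  -0.014 ] spin -0.0003
570.5 [[242, 187], [245, 199], [297, 226], [298, 215]]
predicted strip-lower z.085 and at wall .045: [[[241.4, 188.3], [297.5, 218.1]], [[242.3, 195.2], [297.0, 224.5]]]
```

Run:
```python
from h import *
im=cv2.imread("pics/s6.png")[:,:,::-1].copy()
for q in cv2.findContours(mask(im,'orange'),cv2.RETR_EXTERNAL,cv2.CHAIN_APPROX_NONE)[0]:
    if cv2.contourArea(q)>150 and 220<q[:,0,0].mean()<330 and q[:,0,1].mean()>120: print(cv2.contourArea(q),cv2.approxPolyDP(q,1.5,True)[:,0].tolist())
o=np.array([.5687,-.0307]); R=np.array([[.9873,-.1587],[.1587,.9873]])
for zl in(.085,.09,.093): print(zl,[proj("scene",[np.r_[o+R@np.array((.004,s*.08)),z] for s in(-1,1)]).round(1).tolist() for z in(zl,zl+.0508)])
```

```text
826.5 [[240, 174], [244, 194], [294, 221], [298, 221], [299, 204], [272, 190], [272, 194], [269, 197], [247, 188], [246, 184], [252, 180]]
0.085 [[[241.4, 188.3], [297.5, 218.1]], [[239.6, 176.2], [298.4, 206.9]]]
0.09 [[[241.2, 187.2], [297.6, 217.1]], [[239.4, 175.0], [298.5, 205.7]]]
0.093 [[[241.1, 186.5], [297.7, 216.4]], [[239.3, 174.2], [298.6, 205.0]]]
```

The panel dropped by the expected amount in the image (13 and 11 px, against 12 and 11 predicted), so it is fully down. Hand in.

```bash
python3 -c "
from rig import manip
print(manip.sign_off())"
```

```text
the job is handed in; nothing more can be done
None
```

The job is handed in, with no verdict returned: by my measurements the red and blue jars are home, the guard is fully down in the slot and the gripper is clear; I viewed 12 pictures, two over the limit of 10.

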